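# Park the brass weight under the keeper flap

### The job

Put the brass block weight away in its wooden caddy: press the caddy's thumb bar down with one fingertip to hold the spring keeper flap open, and while it is held use the other fingertip to push the weight along its lane, all the way in under the flap. Then let the bar up so that the flap closes fully behind the weight, and take the hand clear. Only push the weight, never pick it up, and leave everything else where it stands.

Things in the scene. Friction and masses are not known exactly. Their poses are not given: they have to be found in the camera images.
- caddy: Fixed wooden caddy, x -165 to +90 mm. Origin: at table height on the bay's mouth line, under the hinge shaft; x along the lane into the bay, y from the shaft across the lane, z up. Floor 8 mm thick. Lane 52 mm wide between walls at y 0 to 8 (top z 26) and y 60 to 68 (top z 24), open above for x < 0. Shaft along x at y 0, z 34, on posts at x -160 and 86 (tops z 42).
- weight: Loose flat brass block with a copper inlay on top, 60 mm long (x, along the lane), 48 mm wide (y), 20 mm high, about 0.5 kg. Origin: centre of its underside. It starts in the lane before the bay, roughly parallel to it. Fully in: its centre is over 36 mm past the caddy's origin along caddy x, so its rear is behind the flap's lip; against the back stop it is at 45 mm.
- flap_tilt (a joint): Tilt of the keeper flap and thumb bar, one piece turning about the shaft: 0 closed, 0.5 rad fully open. A spring closes it (0.055 N m at 0, 0.18 at 0.45 rad; about 4.5 N at mid bar). The weight passes under the lip from about 0.35 rad; 0.40 to 0.47 is good. It cannot close on a weight that is only partly in.
- flap: Keeper flap with its thumb bar. Origin: on the shaft at the mouth line. The bar is the plate on the side of the shaft away from the lane: caddy x -150 to +25, y -4 to -60, 4 mm thick, top at z 36 when closed. Pressing it lifts the flap, equally anywhere along x, so a finger can slide along it. Pressed at y -42 to 0.43 rad its top there is 18 mm above the table; the weight's is at 28.
- bar_mid (a point): Middle of the pressing area, on top of the thumb bar: caddy x -62.5, y -41, z 36 mm when closed.
- lip (a point): Bottom of the lip that hangs from the aluminium flap and blocks the lane when closed (lip: caddy x 0 to 6, y 46 to 56, down to z 14; this point x 3, y 51, z 14). It hangs on a 10 mm wide tongue; behind it the flap roofs the bay over x 30 to 78, y 2 to 60. The rest of the front, x 0 to 30 and y below 46, is an open notch with room for a finger. Back stop of the bay at caddy x 75.
- jar: Bystander: small amber glass jar, 30 mm across, 38 mm high, on the caddy's ear (about caddy x 63, y -45, on the 8 mm floor). Origin: centre of its underside. Leave alone.
- round_weight: Bystander: round brass weight, 34 mm across, 30 mm high, on the table near the thumb bar. Origin: centre of its underside. Leave alone.
- folder: Bystander: bone folder, flat white bar 130 x 22 x 6 mm, on the table beside the lane's far wall. Origin: centre of its underside. Leave alone.
- brush: Bystander: flat brush about 200 mm long, origin at its middle, lying on the table, handle towards its -x. Leave alone.
- sprayer: Bystander: aluminium bottle, 54 mm across, 170 mm high. Origin: centre of its underside. Leave alone.
- paste_bowl: Bystander: blue bowl, 90 mm across, 45 mm high. Origin: centre of its underside. Leave alone.
- wood_spool: Bystander: dark wooden roller standing up, 36 mm across, 40 mm high. Origin: centre of its underside. Leave alone.
Not all that is in view belongs to the job. What is shaped like the weight but blue or grey is not meant.

How it is judged:
By the outcome, as a careful person would: the job done as asked, in the order asked, and still so for the second after the job is handed in, with the robot touching nothing.
It also fails if it takes over 45 s, if anything falls off the work surface, if the arm or the gripper's body presses on something with over 40 N, if the wrist force passes 120 N, or if a joint passes its speed limit or range.

### The arm

A 7-joint arm with a two-finger parallel gripper is mounted at the origin on the work surface. World frame = base frame: x ahead of the robot, y to its left, z up, the work surface at z = 0. Lengths are in m, angles in rad, forces in N, time in s.
With the tool pointing down it reaches from about 0.425 to 0.875 m from the base axis. Payload 4.7 kg.
Tool frame: the origin (TCP) lies at the very end of the fingers, on their centre line; the grasp point (between the pads) lies 19 mm behind it; z points along the fingers, y is the line along which they close (so a half turn about z gives the same grasp; the last joint's range is limited). The gripper opens to 87 mm and grips with 3 to 60 N. Pads are 19 mm wide; open, the fingers measure 117 mm over their backs; the gripper's body (75 mm by 190 mm) begins 51 mm behind the grasp point.
Start: joints at [-1.277, 0.321, -0.07, 1.45, 0.023, 1.371, -0.057], TCP at [0.18, 0.625, 0.223] pointing down, gripper open.
Joint ranges: [-2.86, 2.86], [-0.3, 2.09], [-1.38, 1.24], [0.06, 2.45], [-1.56, 4.7], [0.09, 2.05], [-2.69, 2.69]. Speed limits (rad/s): [2.57, 2.57, 3.14, 3.14, 3.14, 3.14, 3.14].

### API

Orientations are given as a rotation vector (axis times angle).
In Python, from bench import ctrl, get_image, job gives the robot as it stands.
- The arm moves only by the shell command python3 -m crank 'ROWS' [FORCE]. ROWS is JSON, a list that holds one entry, the list of rows, each a list of 5 numbers: the shift along the tool's x, y, z in mm, then the turn about the tool's z in rad, then the closure, from -1 (fully open) to 1 (shut), so that 0 is half open. A call has 1 to 10 rows; each row shifts and turns the commanded pose from where the row before left it, along the tool's axes as they then stand; what a row does not reach is not made up. A row lasts 1/12 s, in which the tool goes at most 41.7 mm and 7.16 degrees, less where a joint would pass 70% of its speed; a pose out of reach is approached as far as the arm can. A call with a gripper value outside its range is refused whole. The fingers move at their own pace and stop on an object; FORCE is the grip in N (left out, the last holds). Time passes only in rows, so rows that do not move let the fingers close. It gives the time, the measured TCP pose, the force, the opening and the grip force at its end, in the units of the state.
- ctrl.get_state(): the state, without advancing time (a new reading comes with each control period).
- get_image(name): name is "side" or "top"; returns a dict with "pixels" (480x640x3 uint8, red, green, blue), "fx", "fy", "cx", "cy" (pixels), "T" (4x4, takes a point from camera to world coordinates). Camera axes: x right, y down, z forward; pixel columns grow to the right and rows downward; lengths in m; the calibration is good to about 2 mm. A picture is of the moment at which its call begins. There is no depth.
- job.close_job(): hands the job in; it is judged then, once.
The state is a dict: "time": time; "joint_positions": joint angles; "qd": joint speeds; "joint_torque": joint torques, N m; "position": TCP position; "tool_rot": TCP orientation; "ft_force": force on the tool from outside, world axes, zero at the start; "torque": the same for the moment, N m; "grip_width": opening from 0.0 (shut) to 1.0 (fully open); "grip_force": force on a finger pad.
Only numpy, scipy, OpenCV 4.12 (cv2) and the standard library are available. Lean on these libraries where they do the work, as an engineer would, in place of code of your own. Each camera call takes 0.05 s, during which the arm holds its last target. There are 200 camera calls.

## Working session

There is one attempt and no reset: what is moved stays moved. The work goes in short steps, Python scripts to look and compute and a shell command to move; the robot and the scene stay as the last step left them, time stands still between calls to the robot, and variables do not carry over. Pictures are saved under pics/ and viewed, at most 10 in all, crops included, and the job is handed in when it is done.

```bash
ls; mkdir -p pics
python3 - <<'E'
from bench import ctrl,get_image
import cv2,numpy as np
for n in("top","side"):
    d=get_image(n);cv2.imwrite(f"pics/{n}0.png",d["pixels"][:,:,::-1]);print(n,d["fx"],d["fy"],d["cx"],d["cy"],np.round(d["T"],4).tolist())
s=ctrl.get_state();print({k:np.round(v,3).tolist() for k,v in s.items()})
E
```

```text
pics
top 441.70694382394635 441.70694382394635 319.81432556062623 254.1398027408011 [[0.0015, -0.9896, 0.1437, 0.45], [-0.9998, 0.0017, 0.022, 0.0239], [-0.022, -0.1437, -0.9894, 0.8245], [0.0, 0.0, 0.0, 1.0]]
side 518.091424972982 518.091424972982 318.6732676066922 233.83251821536663 [[-0.9971, -0.0538, 0.054, 0.4979], [-0.0761, 0.7427, -0.6652, 0.7029], [-0.0043, -0.6674, -0.7447, 0.8315], [0.0, 0.0, 0.0, 1.0]]
{'time': 0.1, 'joint_positions': [-1.277, 0.322, -0.07, 1.452, 0.023, 1.371, -0.057], 'qd': [-0.001, -0.001, 0.002, -0.002, 0.001, -0.002, 0.0], 'joint_torque': [-0.0, -49.257, -0.406, -31.34, -0.064, 0.039, 0.0], 'position': [0.179, 0.624, 0.222], 'tool_rot': [-0.438, -3.111, 0.003], 'ft_force': [-0.091, -0.318, -0.109], 'torque': [-0.03, 0.011, 0.004], 'grip_force': 0.0, 'grip_width': 1.002}
```

View pics/top0.png

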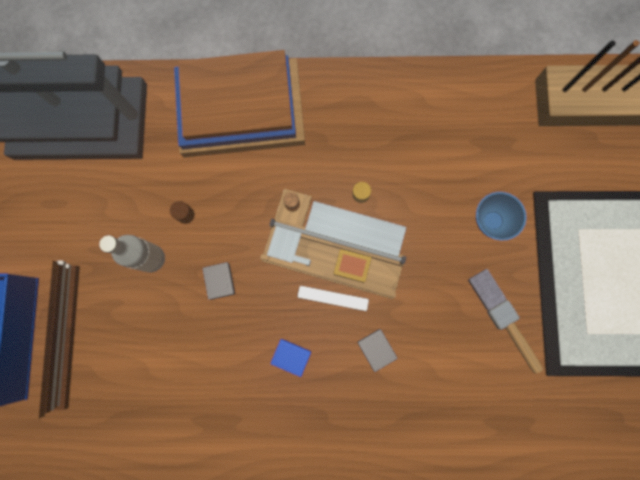

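View pics/side0.png

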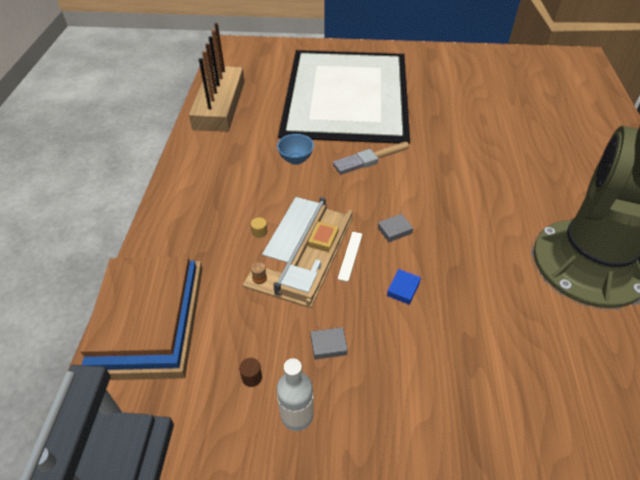

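The top view shows the caddy with its shaft from about (272,222) at the bay end to (403,262). The weight with its orange inlay is at (352,265), the bar is the silver plate around (355,230), and the jar is at (291,201). The round weight is at (362,191) and the folder at (333,298). The side view agrees. Next I'll take a zoomed crop.

Run:
```python
import cv2,numpy as np
a=cv2.imread("pics/top0.png")[175:315,250:420];b=cv2.imread("pics/side0.png")[190:310,235:370]
a=cv2.resize(a,None,fx=4.5,fy=4.5,interpolation=cv2.INTER_CUBIC)
cv2.imwrite("pics/crop_t.png",a[:600,:800])
```

```text
(no output)
```

View pics/crop_t.png

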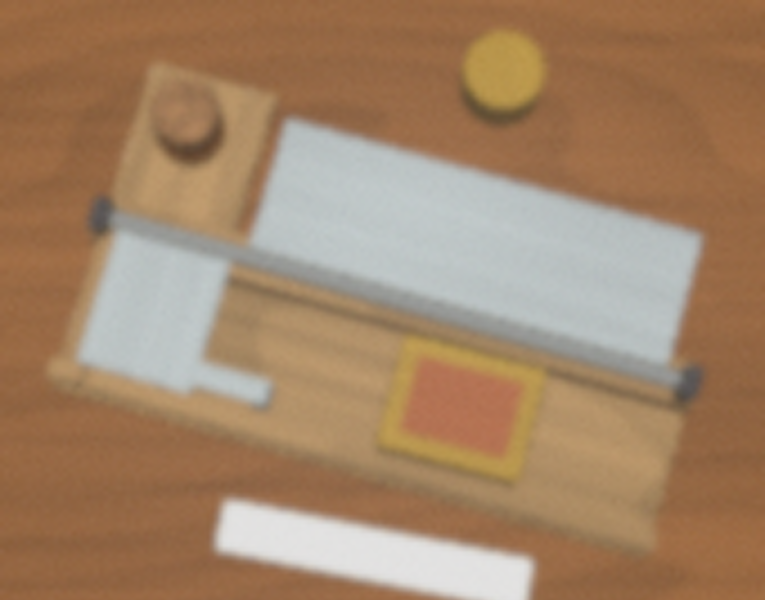

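The crop shows the post tops at crop px (100,216) and (688,383). The bar's outer corners are at (287,119) and (702,235). The weight's top corners are at (407,337), (545,367), (515,482) and (378,450). The tongue tip is at (268,405), and the lane behind the weight is free.

```bash
cat > h.py <<'E'
import numpy as np
from bench import ctrl,get_image
from scipy.spatial.transform import Rotation as R
def cast(d,px,z):
    px=np.atleast_2d(px).astype(float);T=np.asarray(d["T"])
    r=np.c_[(px[:,0]-d["cx"])/d["fx"],(px[:,1]-d["cy"])/d["fy"],np.ones(len(px))]@T[:3,:3].T
    return (T[:3,3]+r*((np.broadcast_to(z,len(px))-T[2,3])/r[:,2])[:,None])
def load(): 
    c=np.load("caddy.npy");return c[:2],c[2]   # origin, yaw of caddy x
def tocad(p):
    o,a=load();return (np.asarray(p)[...,:2]-o)@np.array([[np.cos(a),-np.sin(a)],[np.sin(a),np.cos(a)]])
def report():
    s=ctrl.get_state();M=R.from_rotvec(s["tool_rot"]).as_matrix();o,a=load()
    c=tocad(s["position"])*1000
    ang=np.arctan2(M[1,0],M[0,0])
    print("t",round(s["time"],2),"TCP cad mm",c.round(1),"z",round(s["position"][2]*1000,1),"toolx yaw-caddy yaw",round((ang-a+np.pi)%(2*np.pi)-np.pi,4),"toolz",M[:,2].round(4),"F",np.round(s["ft_force"],1),"w",round(s["grip_width"]*87,1),"q7",round(s["joint_positions"][6],2))
    return s,M
E
python3 - <<'E'
from h import *
d=get_image("top")
f=lambda L:(np.array(L,float)+.5)/4.5-.5+[250,175]
P=np.array([[25,-60],[-150,-60],[86,0],[-160,0]])/1e3
px=f([[287,119],[702,235],[100,213],[690,380]])
W=cast(d,px,np.array([36,36,42,42])/1e3)[:,:2]
z=lambda A:A[:,0]+1j*A[:,1]
p,w=z(P),z(W);a=np.angle(np.sum((w-w.mean())*np.conj(p-p.mean())));o=w.mean()-p.mean()*np.exp(1j*a)
np.save("caddy.npy",[o.real,o.imag,a]);print("caddy",o,a)
print("resid",(tocad(W)-P)*1e3)
wc=cast(d,f([[407,337],[545,367],[515,482],[378,450]]),.028);print("weight cad",(tocad(wc)*1e3).round(1).tolist(),(tocad(wc).mean(0)*1e3).round(1))
print("tongue", (tocad(cast(d,f([[268,405],[50,378],[653,550]]),[.036,.026,.024]))*1e3).round(1))
s,M=report()
def delta(x,y,zz):
    o,a=load();C=np.array([[np.cos(a),-np.sin(a)],[np.sin(a),np.cos(a)]])
    t=np.r_[o+C@np.array([x,y])/1e3,zz/1e3];print("world target",t.round(4),"delta tool mm",(M.T@(t-s["position"])*1e3).round(1))
delta(-105,-4,100)
E
```

```text
caddy (0.5987790404011982+0.04638329231080042j) 1.2875659055524271
resid [[-0.33664871  0.21407408]
 [ 0.25719854  0.27743783]
 [-0.51281552 -0.15289054]
 [ 0.59226569 -0.33862138]]
weight cad [[-46.9, 12.0], [-103.8, 8.3], [-104.6, 56.5], [-48.4, 59.4]] [-75.9  34. ]
tongue [[  -1.3   55.1]
 [  87.8   68.2]
 [-165.    67. ]]
t 0.15 TCP cad mm [437.7 564.1] z 221.7 toolx yaw-caddy yaw 1.5742 toolz [-3.0e-04 -1.4e-03 -1.0e+00] F [ 0.3 -0.2 -0.3] w 86.8 q7 -0.06
world target [ 0.5733 -0.0556  0.1   ] delta tool mm [-566.3 -544.5  122.6]
```

```bash
python3 -m crank '[[[0,0,0,0.121,-0.29],[0,0,0,0.121,-0.29],[0,0,0,0.121,-0.29],[0,0,0,0.121,-0.29],[0,0,0,0.121,-0.29],[0,0,0,0.121,-0.29],[0,0,0,0.121,-0.29],[0,0,0,0.121,-0.29],[0,0,0,0.121,-0.29],[0,0,0,0.121,-0.29]]]'
python3 -m crank '[[[0,0,0,0.121,-0.29],[0,0,0,0.121,-0.29],[0,0,0,0.121,-0.29],[-23,23,0,0,-0.29],[-23,23,0,0,-0.29],[-23,23,0,0,-0.29],[-23,23,0,0,-0.29],[-23,23,0,0,-0.29],[-23,23,0,0,-0.29],[-23,23,0,0,-0.29]]]'
python3 -c "from h import *;report()"
```

```text
time: 0.98
position: [0.1794, 0.6245, 0.2221]
tool_rot: [2.136, 2.303, -0.001]
ft_force: [0.4, -0.6, -1.2]
grip_width: 0.646
grip_force: 0.0
time: 1.82
position: [0.2898, 0.4236, 0.2223]
tool_rot: [2.511, 1.887, -0.001]
ft_force: [-0.2, 0.5, 0.1]
grip_width: 0.646
grip_force: 0.0
t 1.82 TCP cad mm [275.8 402.1] z 222.3 toolx yaw-caddy yaw 0.0014 toolz [-3.e-04 -3.e-04 -1.e+00] F [-0.2  0.5  0.1] w 56.2 q7 -1.3
```

```bash
python3 -m crank '[[[-25,25,0,0,-0.29],[-25,25,0,0,-0.29],[-25,25,0,0,-0.29],[-25,25,0,0,-0.29],[-25,25,0,0,-0.29],[-25,25,0,0,-0.29],[-25,25,0,0,-0.29],[-25,25,0,0,-0.29],[-25,25,0,0,-0.29],[-25,25,0,0,-0.29]]]'
python3 -m crank '[[[-25,25,0,0,-0.29],[-25,25,0,0,-0.29],[-25,25,10,0,-0.29],[-25,25,20,0,-0.29],[-25,25,25,0,-0.29],[-20,25,25,0,-0.29],[-5,8,25,0,-0.29],[0,0,10,0,-0.29],[0,0,0,0,-0.29]]]'
python3 - <<'E'
from h import *
import cv2
report()
for n,(x,y,w,h) in dict(top=(250,175,170,140),side=(200,150,200,160)).items():
    d=get_image(n);cv2.imwrite(f"pics/{n}1.png",cv2.resize(d["pixels"][y:y+h,x:x+w,::-1],None,fx=3.7,fy=3.7,interpolation=cv2.INTER_CUBIC))
E
```

```text
time: 2.65
position: [0.4603, 0.1139, 0.2226]
tool_rot: [-2.511, -1.887, -0.001]
ft_force: [0.9, 0.4, -1.0]
grip_width: 0.644
grip_force: 0.0
time: 3.4
position: [0.5669, -0.0713, 0.1055]
tool_rot: [-2.51, -1.884, 0.009]
ft_force: [-1.6, 0.0, -0.2]
grip_width: 0.64
grip_force: 0.0
t 3.4 TCP cad mm [-121.9   -2.3] z 105.5 toolx yaw-caddy yaw -0.0001 toolz [-6.3e-03 -7.0e-04 -1.0e+00] F [-1.6  0.  -0.2] w 55.7 q7 0.01
```

View pics/side1.png

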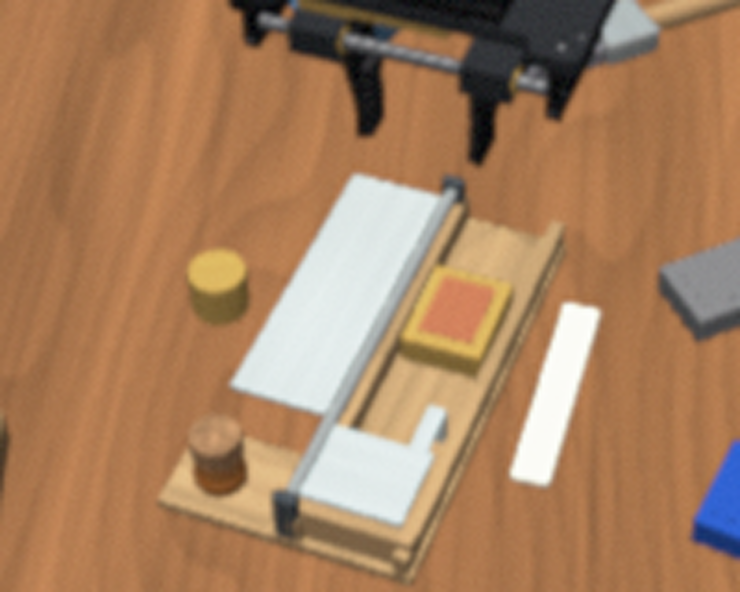

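The side crop shows the two fingertips hanging open at crop px (370,130) and (480,158). They are in line with the bar and the empty lane behind the weight, and nothing has been disturbed. I'll go down to just above the bar and check.

```bash
python3 -m crank '[[[-2,4,15,0,-0.29],[0,0,15,0,-0.29],[0,0,15,0,-0.29],[0,0,10,0,-0.29],[0,0,5,0,-0.29],[0,0,0,0,-0.29]]]'
python3 - <<'E'
from h import *
import cv2
report()
d=get_image("side");x,y,w,h=220,150,150,150
print(tocad(cast(d,[[200+370/3.7,150+130/3.7],[200+480/3.7,150+158/3.7]],.105))*1e3)
cv2.imwrite("pics/side2.png",cv2.resize(d["pixels"][y:y+h,x:x+w,::-1],None,fx=4,fy=4,interpolation=cv2.INTER_CUBIC))
E
```

```text
time: 4.0
position: [0.5725, -0.0731, 0.0486]
tool_rot: [-2.509, -1.889, -0.001]
ft_force: [-0.9, -0.6, 0.8]
grip_width: 0.646
grip_force: 0.0
t 4.0 TCP cad mm [-122.1   -8.1] z 48.6 toolx yaw-caddy yaw 0.0028 toolz [-1.e-04  9.e-04 -1.e+00] F [-0.9 -0.6  0.8] w 56.2 q7 0.07
[[-118.75741762  -34.87802773]
 [-118.82711014   30.06283025]]
```

View pics/side2.png

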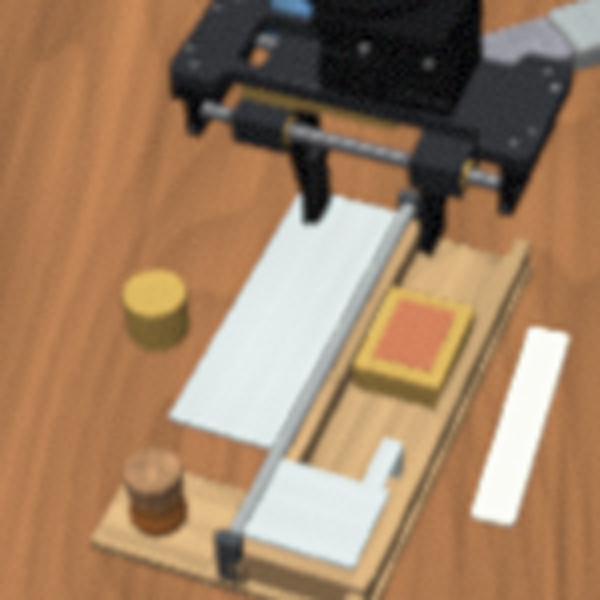

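In this crop the fingertips are at (315,220), over the bar, and (430,248), over the lane floor behind the weight. The weight's rear edge is clear of them. I'll press the bar down now.

```bash
python3 -m crank '[[[0,-1.5,6,0,-0.29],[0,0,6,0,-0.29],[0,0,5,0,-0.29],[0,0,5,0,-0.29],[0,0,4,0,-0.29],[0,0,2,0,-0.29],[0,0,0,0,-0.29]]]'
python3 - <<'E'
from h import *
import cv2
report()
d=get_image("side");x,y,w,h=220,150,150,150
cv2.imwrite("pics/side3.png",cv2.resize(d["pixels"][y:y+h,x:x+w,::-1],None,fx=4,fy=4,interpolation=cv2.INTER_CUBIC))
E
```

```text
time: 4.63
position: [0.5714, -0.0738, 0.0204]
tool_rot: [2.512, 1.887, 0.001]
ft_force: [-0.2, 0.7, 5.2]
grip_width: 0.647
grip_force: 2.3
t 4.63 TCP cad mm [-123.    -7.3] z 20.4 toolx yaw-caddy yaw 0.0013 toolz [ 3.e-04  2.e-04 -1.e+00] F [-0.2  0.7  5.2] w 56.3 q7 0.09
```

View pics/side3.png

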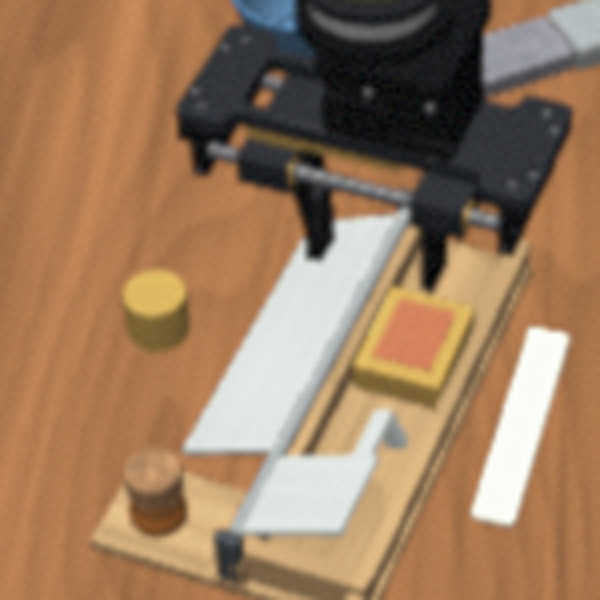

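The flap has lifted with its lip clear of the lane. The bar's outer corner has moved down to crop px (185,450), and the lane fingertip is behind the weight at (432,285). I'll work out the tilt from that corner.

Run:
```python
from h import *
d=get_image("side");o,a=load();T=np.asarray(d["T"])
def proj(c):
    c=np.asarray(c)/1e3;p=np.r_[o[0]+np.cos(a)*c[0]-np.sin(a)*c[1],o[1]+np.sin(a)*c[0]+np.cos(a)*c[1],c[2]]
    q=T[:3,:3].T@(p-T[:3,3]);return ((q[:2]/q[2]*d["fx"]+[d["cx"],d["cy"]]-[220,150])*4).round(1)
for t in(0,.35,.4,.45,.5):
    s,c=np.sin(t),np.cos(t);print(t,"bar corner",proj([25,-60*c-2*s,34-60*s+2*c]),"lip end",proj([0,51*c+20*s,34+51*s-20*c]))
```

```text
0 bar corner [169.7 415. ] lip end [395.9 466.5]
0.35 bar corner [178.5 442.8] lip end [402.9 445.1]
0.4 bar corner [180.7 446.8] lip end [402.9 441.6]
0.45 bar corner [183.2 450.8] lip end [402.6 438. ]
0.5 bar corner [186.  454.9] lip end [402.1 434.4]
```

The tilt is about 0.43 rad, so I'll push along the lane.

```bash
python3 -m crank '[[[4,0,0,0,-0.29],[7,0,0,0,-0.29],[7,0,0,0,-0.29],[7,0,0,0,-0.29],[7,0,0,0,-0.29],[7,0,0,0,-0.29],[7,0,0,0,-0.29],[7,0,0,0,-0.29],[7,0,0,0,-0.29],[0,0,0,0,-0.29]]]'
python3 - <<'E'
from h import *
import cv2
report()
d=get_image("side");x,y,w,h=220,150,150,150
cv2.imwrite("pics/side4.png",cv2.resize(d["pixels"][y:y+h,x:x+w,::-1],None,fx=4,fy=4,interpolation=cv2.INTER_CUBIC))
E
```

```text
time: 5.57
position: [0.5894, -0.0176, 0.0211]
tool_rot: [2.508, 1.885, 0.0]
ft_force: [2.6, -4.2, 4.2]
grip_width: 0.644
grip_force: 2.9
t 5.57 TCP cad mm [-64.1  -8.9] z 21.1 toolx yaw-caddy yaw 0.0015 toolz [ 0.0028 -0.0034 -1.    ] F [ 2.6 -4.2  4.2] w 56.0 q7 -0.01
```

View pics/side4.png

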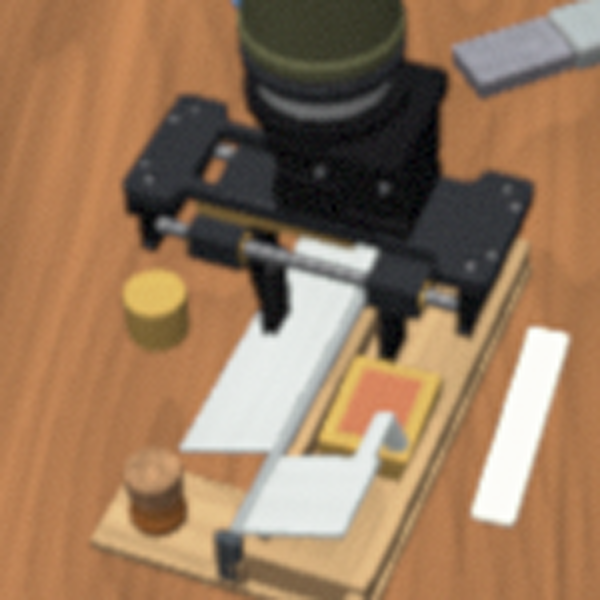

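The weight is now partly under the raised tongue. The pushing finger is at (390,350) behind it and the flap is still open. I'll press 1 mm more and continue.

```bash
python3 -m crank '[[[3,-1.5,1,0,-0.29],[7,0,0,0,-0.29],[7,0,0,0,-0.29],[7,0,0,0,-0.29],[7,0,0,0,-0.29],[7,0,0,0,-0.29],[7,0,0,0,-0.29],[7,0,0,0,-0.29],[5,0,0,0,-0.29],[0,0,0,0,-0.29]]]'
python3 -c "from h import *;report()"
```

```text
time: 6.45
position: [0.6039, 0.0361, 0.0205]
tool_rot: [2.508, 1.883, -0.0]
ft_force: [1.0, -6.4, 6.9]
grip_width: 0.645
grip_force: 4.0
t 6.45 TCP cad mm [-8.4 -7.8] z 20.5 toolx yaw-caddy yaw 0.0004 toolz [ 0.003  -0.0042 -1.    ] F [ 1.  -6.4  6.9] w 56.1 q7 -0.09
```

```bash
python3 -m crank '[[[3,0,0,0,-0.29],[3,0,0,0,-0.29],[3,0,0,0,-0.29],[2,0,0,0,-0.29],[0,0,0,0,-0.29]]]'
python3 - <<'E'
from h import *
import cv2
report()
d=get_image("side");x,y,w,h=220,150,150,150
cv2.imwrite("pics/side5.png",cv2.resize(d["pixels"][y:y+h,x:x+w,::-1],None,fx=4,fy=4,interpolation=cv2.INTER_CUBIC))
E
```

```text
time: 6.87
position: [0.6066, 0.0455, 0.0205]
tool_rot: [2.509, 1.882, -0.002]
ft_force: [-0.6, -8.0, 8.0]
grip_width: 0.646
grip_force: 4.6
t 6.87 TCP cad mm [ 1.3 -7.8] z 20.5 toolx yaw-caddy yaw -0.0006 toolz [ 0.0025 -0.0049 -1.    ] F [-0.6 -8.   8. ] w 56.2 q7 -0.11
```

View pics/side5.png

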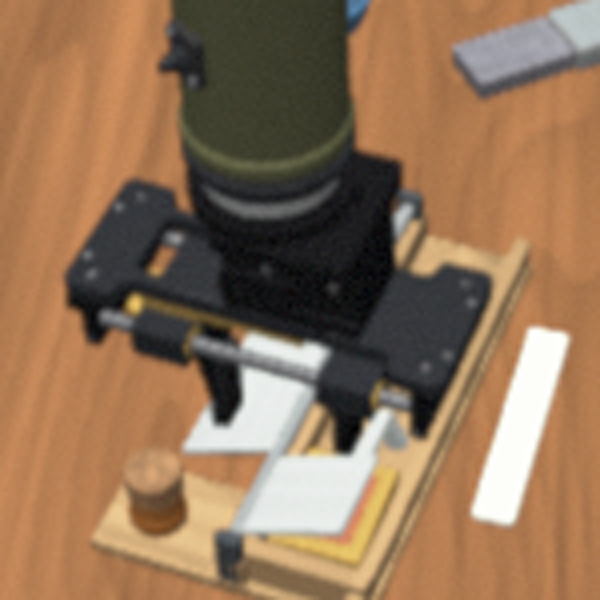

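The weight is mostly under the flap, with only its lane-side strip visible at about (370,510). The finger is in the notch at (348,440). I'll make small further pushes until the stop shows in the force.

```bash
python3 -m crank '[[[2,0,0,0,-0.29],[2,0,0,0,-0.29],[0,0,0,0,-0.29]]]'
python3 -c "from h import *;report()"
```

```text
time: 7.17
position: [0.6076, 0.0487, 0.0205]
tool_rot: [2.509, 1.881, -0.002]
ft_force: [1.4, -9.1, 7.7]
grip_width: 0.645
grip_force: 5.4
t 7.17 TCP cad mm [ 4.7 -7.8] z 20.5 toolx yaw-caddy yaw -0.0009 toolz [ 0.0022 -0.0055 -1.    ] F [ 1.4 -9.1  7.7] w 56.1 q7 -0.12
```

```bash
python3 -m crank '[[[2,0,0,0,-0.29],[1,0,0,0,-0.29],[0,0,0,0,-0.29]]]'
python3 -c "from h import *;report()"
```

```text
time: 7.42
position: [0.6076, 0.0489, 0.0204]
tool_rot: [2.509, 1.879, -0.007]
ft_force: [-2.0, -12.6, 9.9]
grip_width: 0.644
grip_force: 7.5
t 7.42 TCP cad mm [ 4.8 -7.7] z 20.4 toolx yaw-caddy yaw -0.0019 toolz [ 5.0e-04 -8.5e-03 -1.0e+00] F [ -2.  -12.6   9.9] w 56.1 q7 -0.12
```

The finger stopped at x 4.8 mm with the force rising, so the weight is against the back stop. I'll back off slightly with the bar still held, then raise to let the flap close.

```bash
python3 -m crank '[[[-4,0,0,0,-0.29],[-5,0,0,0,-0.29],[0,0,-3,0,-0.29],[0,0,-4,0,-0.29],[0,0,-4,0,-0.29],[0,0,-5,0,-0.29],[0,0,-5,0,-0.29],[0,0,-8,0,-0.29],[0,0,-15,0,-0.29],[0,0,-25,0,-0.29]]]'
python3 -m crank '[[[0,0,-30,0,-0.29],[0,0,-30,0,-0.29],[-30,0,-20,0,-0.29],[-40,0,0,0,-0.29],[-40,0,0,0,-0.29],[-40,0,0,0,-0.29],[-40,0,0,0,-0.29],[-20,0,0,0,-0.29],[0,0,0,0,-0.29]]]'
python3 - <<'E'
from h import *
import cv2
report()
d=get_image("side");x,y,w,h=220,150,150,150
cv2.imwrite("pics/side6.png",cv2.resize(d["pixels"][y:y+h,x:x+w,::-1],None,fx=4,fy=4,interpolation=cv2.INTER_CUBIC))
E
```

```text
time: 8.25
position: [0.6015, 0.0481, 0.0865]
tool_rot: [-2.508, -1.886, 0.01]
ft_force: [0.8, -0.4, 0.2]
grip_width: 0.645
grip_force: 0.0
time: 9.0
position: [0.5428, -0.1604, 0.1688]
tool_rot: [-2.52, -1.875, 0.003]
ft_force: [-1.1, -0.2, 0.2]
grip_width: 0.646
grip_force: 0.0
t 9.0 TCP cad mm [-214.2   -4. ] z 168.8 toolx yaw-caddy yaw -0.0081 toolz [-2.e-03 -9.e-04 -1.e+00] F [-1.1 -0.2  0.2] w 56.2 q7 0.13
```

View pics/side6.png

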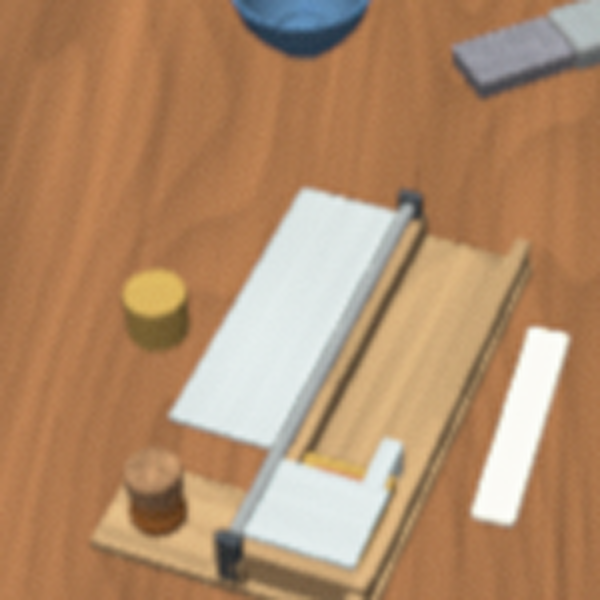

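The bar corner is back at crop px (169,415), which is the predicted closed position. The weight's rear edge shows at (335,465), behind the lip at (393,470), and the bystanders have not moved. The hand is clear, so I'll hand the job in.

```bash
python3 -c "from bench import job;print(job.close_job())"
```

```text
the job is handed in; nothing more can be done
None
```

The brass weight is against the caddy's back stop with the flap fully closed behind it; the hand is clear, no bystander seen to have moved, and the job was handed in at about 9 s.

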